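# Bring the red jar to the front of the tasting carousel

### The job

A customer at the tasting counter wants the jar with the red lid: turn the jar carousel until that jar faces squarely front, in line with the stand's brass pointer, and hold the carousel still there by gripping its top handle; the program finishes while still holding the handle. Do not touch the jars, keep them all standing in their pockets, and leave the other things on the counter where they are.

Things in the scene. Friction and masses are not known exactly. Their poses are not given: they have to be found in the camera images.
- handle: black bar handle on top of the carousel, 76 mm long (its own x), 16 mm thick (y), 26 mm high (z), on a post 12 mm thick; origin at its centre, on the carousel's turning axis, 185 mm above the counter. It is rigidly part of the turning tray.
- carousel: turning wooden tray, 284 mm across, floor 34 mm above the counter; origin on its axis, 20 mm above the counter. Six low-walled pockets 60 degrees apart, centres 82 mm from the axis, one (along its own x) empty; jars stand in the others with about 2 mm of play. Turns without end either way; bearing friction of about 0.1 N m stops it when let go. Bar handle on a post in the middle, along the tray's x
- front (a point): point fixed to the stand under the tray, on the line from the axis along the brass pointer (22 mm wide, flat on the counter, its tip sticking out about 80 mm from under the tray's edge), 82 mm from the axis and 71.5 mm above the counter: where the centre of a jar is when it faces front. The stand does not move.
- red_jar (a point): centre of the marked jar: amber glass with red lid and red label (the only red one), 64 mm wide, 75 mm high, standing loose in a pocket of the tray; point half-way up
- jar_red: the same red-lidded jar; origin under its centre, 37.5 mm below point red_jar
- jar_yellow: amber jar with yellow lid and pale label, 64 mm wide, 75 mm high (lid top 109 mm above the counter), loose in another pocket of the tray; origin under its centre
- jar_green: amber jar with green lid and pale label, 64 mm wide, 75 mm high (lid top 109 mm above the counter), loose in another pocket of the tray; origin under its centre
- jar_blue: amber jar with blue lid and pale label, 64 mm wide, 75 mm high (lid top 109 mm above the counter), loose in another pocket of the tray; origin under its centre
- jar_white: amber jar with white lid and pale label, 64 mm wide, 75 mm high (lid top 109 mm above the counter), loose in another pocket of the tray; origin under its centre
- tumbler: clear glass tasting tumbler, 72 mm wide, 95 mm high, to the left of the carousel; origin under its centre
- bowl: white ceramic bowl, 120 mm wide, 50 mm high, to the left; origin under its centre
- mini_bottle: small green bottle, 60 mm wide, 190 mm high, to the right; origin under its centre
- coasters: stack of cork coasters, 100 mm wide, 24 mm high, to the right; origin under its centre
There are look-alikes about, which are no part of the job. What is shaped like the jar_blue but black is not meant.

How it is judged:
By the outcome, as a careful person would: the job done as asked, in the order asked, and still so for the second after the job is handed in, while the arm keeps its last pose, push and grip.
It also fails if it takes over 51 s, if anything falls off the work surface, if the arm or the gripper's body presses on something with over 40 N, if the wrist force passes 120 N, or if a joint passes its speed limit or range.

### The arm

A 6-joint arm with a two-finger parallel gripper is mounted at the origin on the work surface. World frame = base frame: x ahead of the robot, y to its left, z up, the work surface at z = 0. Lengths are in m, angles in rad, forces in N, time in s.
With the tool pointing down it reaches from about 0.325 to 0.9 m from the base axis. Payload 6.1 kg.
Tool frame: the origin (TCP) lies on the front face of the gripper's body, between the roots of the fingers; the fingertips stand 73 mm ahead of it and the grasp point (between the pads) lies 54 mm ahead of it; x points along the fingers, z is the direction in which the jaws open and shut, and the axes are right-handed (so a half turn about x gives the same grasp; the last joint's range is limited). The gripper opens to 85 mm and grips with 20 to 120 N. Pads are 22 mm wide; open, the fingers measure 114 mm over their backs; the gripper's body (76 mm by 85 mm) begins 54 mm behind the grasp point. The pads swing forward as they close: fully open they stand 13 mm farther back than shut.
Start: joints at [-1.344, 0.22, 1.526, -0, 1.395, -0.126], TCP at [0.216, -0.587, 0.304] pointing down, gripper open.
Joint ranges: [-2.98, 2.98], [-0.91, 2.08], [0.09, 2.57], [-1.24, 4.39], [0.2, 2.65], [-2.68, 2.68]. Speed limits (rad/s): [2.57, 2.57, 3.01, 3.14, 3.14, 3.14].

### API

Orientations are given as a unit quaternion [x, y, z, w].
In Python, from workcell import ctrl gives the robot as it stands.
- The arm moves only by the tool apply_moves, never from a script. Its argument "targets" is a list of rows, each a list of 7 numbers: the finger opening in m, from 0 to 0.0854, then the shift along the tool's x, y, z in m, then the turn, a rotation vector about the tool's x, y, z in degrees. A call has 1 to 5 rows; each row shifts and turns the pose as measured when the row begins, along the tool's axes as they then stand; what a row does not reach is not made up. A row lasts 1/10 s, in which the tool goes at most 50 mm and 8.59 degrees, less where a joint would pass 70% of its speed; a pose out of reach is approached as far as the arm can. A call is refused whole if a number of a shift passes 0.05 or a number of a turn 8.59, either way. A call with a gripper value outside its range is refused whole. The fingers move at their own pace and stop on an object; "newtons" is the grip in N (left out, the last holds). Time passes only in rows, so rows that do not move let the fingers close. It gives the time, the measured TCP pose, the force and the opening at its end, in the units of the state.
- ctrl.get_state(): the state, without advancing time (a new reading comes with each control period).
- ctrl.get_image(name): name is "scene" or "side" or "wrist"; returns the picture (400x640x3 uint8, red, green, blue); there is no depth.
- ctrl.calibration(name): a dict with "intrinsics" (3x3 intrinsics, pixels), "dist_coeffs" ([k1, k2, p1, p2, k3] as OpenCV has them; the pictures are not rectified), "view" (4x4, takes a point from world to camera coordinates). Camera axes: x right, y up, looking along -z (the intrinsics and any distortion apply to the point x, -y, -z); pixel columns grow to the right and rows downward; lengths in m; the calibration is good to about 2 mm. A picture is of the moment at which its call begins: read the wrist's pose just before it. calibration takes no time and is no camera call; for the wrist camera it gives the pose at the moment of the call.
- ctrl.close_job(): hands the job in, once; it reports no verdict.
Trained networks look in the newest picture that a camera, given by its name, has taken for a name from the list of things; names that differ only in an ending like _2 or _b are one class to them, and where a whole thing is asked for, a point or a joint stands for the part that bears it (a point fixed in the world has none). Each returns a list of dicts, best first, with "confidence" (0 to 1); they miss things now and then, are a little off and sometimes report something else, mostly with a low value. They report only what shows in the picture. A call takes as long as a camera call. They do not tell look-alikes from the thing itself.
- ctrl.search_frame(name, camera): "position" ([x, y, z] in m, in world coordinates, good to about 4 mm: the middle of the surface that is visible of it).
The state is a dict: "time_s": time; "joint_pos": joint angles; "qvel": joint speeds; "tau": joint torques, N m; "tcp_pos": TCP position; "tcp_rot": TCP orientation; "contact_force": force on the tool from outside, world axes, zero at the start; "torque": the same for the moment, N m; "gripper_width": finger opening in m.
Only numpy, scipy, OpenCV 4.12 (cv2) and the standard library are available. Lean on these libraries where they do the work, as an engineer would, in place of code of your own. Each camera call takes 0.05 s, during which the arm holds its last target. There are 200 camera calls.

## Working session

There is one attempt and no reset: what is moved stays moved. The work goes in short steps, Python scripts to look and compute and a tool call to move; the robot and the scene stay as the last step left them, time stands still between calls to the robot, and variables do not carry over. Pictures are saved under pics/ and viewed, about 8 in all and at most 12, crops included, and the job is handed in when it is done.

Besides the shell and the picture viewer there is one more tool, called after "Call:" in YAML: its name, and indented under it one key for each argument. apply_moves: Moves the arm, as the interface text tells. Its arguments: {"type":"object","properties":{"targets":{"type":"array"},"newtons":{"type":"number"}},"required":["targets"]}

```bash
mkdir -p pics
cat > h.py <<'E'
import numpy as np, cv2
from workcell import ctrl
def snap(cam,fn,crop=None,s=1):
    im=np.array(ctrl.get_image(cam))
    if crop: 
        a,b,c,d=crop; im2=im[b:d,a:c]
    else: im2=im
    im2=cv2.resize(im2,None,fx=s,fy=s,interpolation=cv2.INTER_CUBIC)
    cv2.imwrite('pics/'+fn,im2[:,:,::-1]); return im
def ray(cam,uv):
    c=ctrl.calibration(cam);K=np.array(c['intrinsics']);V=np.array(c['view'])
    p=cv2.undistortPoints(np.array(uv,float).reshape(-1,1,2),K,np.array(c['dist_coeffs'])).reshape(-1,2)
    d=np.c_[p[:,0],-p[:,1],-np.ones(len(p))]@V[:3,:3]
    return -V[:3,:3].T@V[:3,3],d
def onz(cam,uv,z):
    o,d=ray(cam,uv); z=np.broadcast_to(z,len(d)); return o+d*((z-o[2])/d[:,2])[:,None]
def proj(cam,P):
    c=ctrl.calibration(cam);V=np.array(c['view']);P=np.atleast_2d(P)@V[:3,:3].T+V[:3,3]
    return cv2.projectPoints(P*[1,-1,-1],np.zeros(3),np.zeros(3),np.array(c['intrinsics']),np.array(c['dist_coeffs']))[0].reshape(-1,2)
E
python3 - <<'E'
from h import *
a=snap('scene','a.png');b=snap('side','b.png')
cv2.imwrite('pics/ab.png',np.vstack([a,b])[:,:,::-1]) 
s=ctrl.get_state();print(s)
for c in('scene','side'):
    print(c,ray(c,[[320,200]]))
    for n in('handle','carousel','red_jar','jar_blue','jar_yellow','jar_green','jar_white','tumbler','bowl','mini_bottle','coasters'):
        for r in ctrl.search_frame(n,c)[:2]: print(n,np.round(r['position'],3),round(r['confidence'],2), np.round(proj(c,r['position'])[0]))
E
```

```text
{'time_s': 0.1, 'joint_pos': array([-1.34403658e+00,  2.21157684e-01,  1.52750473e+00,  2.94260726e-07,
        1.39471742e+00, -1.26085944e-01]), 'qvel': array([-8.75755323e-05, -5.65554154e-04, -2.61986608e-03,  1.56098690e-04,
       -2.13951056e-04,  8.34776288e-04]), 'tau': array([-1.72307182e-04, -4.98248613e+01, -3.90547299e+01, -6.98297731e-05,
        5.80946566e-03, -5.84402883e-06]), 'tcp_pos': array([ 0.21588936, -0.58607638,  0.30289783]), 'tcp_rot': array([ 0.40490805,  0.58046184, -0.4040604 ,  0.57952456]), 'contact_force': array([ 0.09168685,  0.51027097, -1.25804329]), 'torque': array([-0.03111678,  0.02400837, -0.00335125]), 'gripper_width': 0.08564983846046835}
scene (array([ 1.18060839, -0.93194127,  1.05587001]), array([[-0.45368871,  0.65205095, -0.6074759 ]]))
handle [0.588 0.132 0.189] 0.59 [358. 185.]
carousel [0.602 0.097 0.047] 0.67 [354. 226.]
red_jar [0.633 0.046 0.089] 0.79 [354. 229.]
jar_blue [ 0.616 -0.179  0.055] 0.9 [308. 277.]
jar_blue [0.553 0.046 0.084] 0.73 [333. 221.]
jar_yellow [0.57  0.193 0.082] 0.77 [361. 201.]
jar_green [0.67  0.113 0.089
[... 361 characters left out ...]
[0.585 0.145 0.187] 0.76 [282. 194.]
carousel [0.591 0.197 0.044] 0.85 [280. 249.]
red_jar [0.625 0.091 0.086] 0.55 [274. 214.]
jar_blue [ 0.598 -0.141  0.049] 0.88 [295. 187.]
jar_blue [ 0.465 -0.1    0.04 ] 0.76 [333. 196.]
jar_yellow [0.546 0.234 0.09 ] 0.92 [293. 245.]
jar_green [0.663 0.153 0.088] 0.66 [256. 225.]
jar_green [ 0.585 -0.342  0.084] 0.31 [306. 154.]
jar_white [0.502 0.163 0.082] 0.85 [313. 232.]
jar_white [0.591 0.199 0.04 ] 0.4 [280. 251.]
tumbler [0.402 0.458 0.066] 0.58 [347. 324.]
bowl [0.568 0.417 0.027] 0.71 [273. 316.]
mini_bottle [ 0.588 -0.341  0.086] 0.66 [305. 153.]
mini_bottle [0.549 0.234 0.088] 0.18 [292. 245.]
coasters [ 0.341 -0.344  0.023] 0.63 [368. 169.]
```

View pics/a.png

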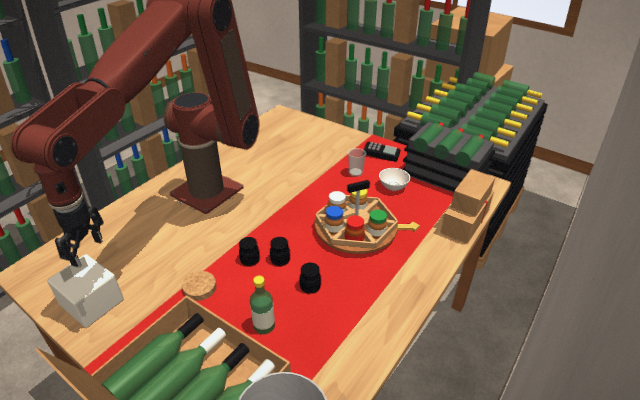

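View pics/b.png

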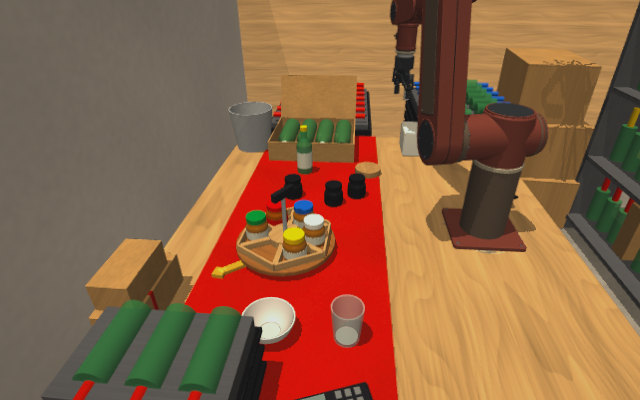

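The scene view shows the carousel near (356,225), with the pointer tip at about (418,226). The red-lidded jar is at (355,229) and the handle at (358,186). Three black look-alike jars stand at (249,250), (280,250) and (310,277), and they aren't part of the job. I'll confirm with enlarged crops.

Run:
```python
import cv2,numpy as np
a=cv2.imread('pics/a.png')[165:265,300:430];b=cv2.imread('pics/b.png')[175:285,205:345]
a=cv2.resize(a,(715,550),interpolation=cv2.INTER_CUBIC);b=cv2.resize(b,(700,550),interpolation=cv2.INTER_CUBIC)
cv2.imwrite('pics/c.png',a);cv2.imwrite('pics/d.png',b)
```

```text
(no output)
```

View pics/c.png

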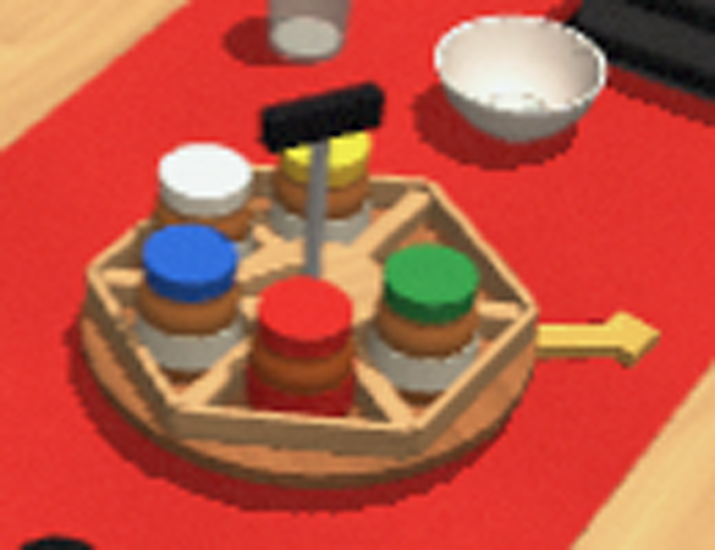

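View pics/d.png

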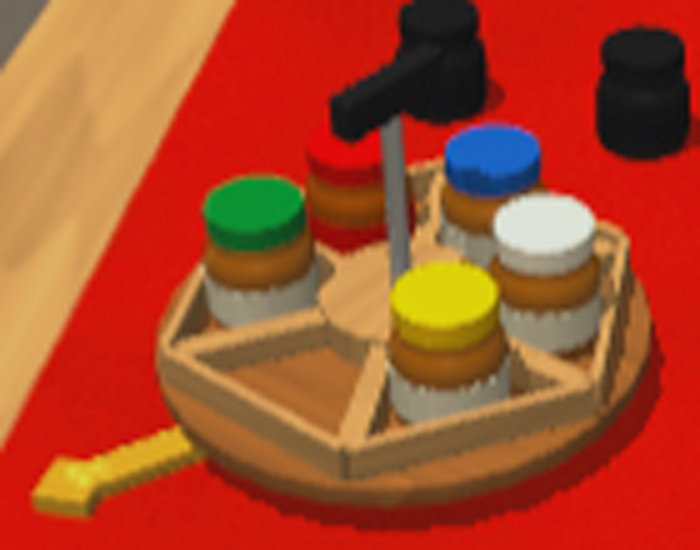

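The crops confirm the target. The red-lidded jar with the red label is at c.png (305,312), and it is the only red one, between blue and green. The empty pocket lies between green and yellow, and the handle bar points along it. Next I fit the axis, tray angle and pointer from both views.

```bash
cat > fit.py <<'E'
from h import *
from scipy.optimize import least_squares
S={'w':(205,170),'b':(189,252),'r':(305,312),'g':(432,272)}
D={'g':(255,208),'b':(493,156),'w':(544,226),'y':(444,294)}
f=lambda d,o,s:{k:np.array(o)+(np.array(v)+.5)/s-.5 for k,v in d.items()}
S=f(S,(300,165),5.5);D=f(D,(205,175),5)
P={}
for c,d in(('scene',S),('side',D)):
    for k,q in zip(d,onz(c,list(d.values()),.109)): P[c,k]=q[:2]; print(c,k,np.round(q[:2],4))
k0=dict(zip('grbwy',range(5)))
def model(x,k,sgn): a=x[2]+sgn*(k0[k]+1)*np.pi/3; return x[:2]+.082*np.array([np.cos(a),np.sin(a)])
for cs in(('scene',),('side',),('scene','side')):
  best=min((least_squares(lambda x:np.concatenate([P[q]-model(x,q[1],s) for q in P if q[0] in cs]),[.59,.13,t]) for s in(-1,1) for t in(-2,0,2)),key=lambda r:r.cost)
  print(cs,np.round(best.x[:2],4),np.degrees(best.x[2])%360,np.sqrt(2*best.cost))
for c,uv in(('scene',f({'tip':(658,332),'b':(540,337)},(300,165),5.5)),('side',f({'tip':(35,497),'b':(197,441)},(205,175),5))):
  for z in(.004,): 
    q=onz(c,list(uv.values()),z); print(c,'pointer',np.round(q,4).tolist(),[np.degrees(np.arctan2(*(v[:2]-best.x[:2])[::-1])) for v in q])
# handle ends, top-face ends midpoints approx (bar centroid)
q=f({'c':(322,117)},(300,165),5.5);print('handle scene',onz('scene',list(q.values()),.185))
q=f({'c':(392,82)},(205,175),5);print('handle side',onz('side',list(q.values()),.185))
E
python3 fit.py
```

```text
scene w [0.5057 0.1378]
scene b [0.5423 0.065 ]
scene r [0.6273 0.0574]
scene g [0.6691 0.1314]
side g [0.6653 0.1392]
side b [0.54   0.0756]
side w [0.503 0.145]
side y [0.5482 0.2112]
('scene',) [0.5877 0.1334] 57.34977919152391 0.004327426955826794
('side',) [0.5846 0.1418] 57.410337459344 0.004954510747080274
('scene', 'side') [0.5862 0.1376] 57.28131871466823 0.014350860414667316
scene pointer [[0.7602, 0.2794, 0.004], [0.7006, 0.2318, 0.004]] [np.float64(39.182350152799756), np.float64(39.4607338421668)]
side pointer [[0.7653, 0.2672, 0.004], [0.6904, 0.2156, 0.004]] [np.float64(35.89155392379809), np.float64(36.80876668701918)]
handle scene [[0.58725365 0.13429594 0.185     ]]
handle side [[0.5857597  0.12524743 0.185     ]]
```

```bash
cat >> h.py <<'E'
from scipy.spatial.transform import Rotation as R
def st():
    s=ctrl.get_state(); r=R.from_quat(s['tcp_rot']).as_matrix()
    print('t',round(s['time_s'],2),'tcp',np.round(s['tcp_pos'],4),'x',np.round(r[:,0],3),'jawdeg',round(np.degrees(np.arctan2(r[1,2],r[0,2])),2),'j',np.round(np.degrees(s['joint_pos']),1),'F',np.round(s['contact_force'],1),'T',np.round(s['torque'],2),'w',round(s['gripper_width'],4)); return s,r
def go(p):
    s,r=st(); print('tool shift to',p,np.round(r.T@(np.array(p)-s['tcp_pos']),4))
E
python3 -c "
from h import *
go([.55,.12,.45]);print(st()[1])"
```

```text
t 1.2 tcp [ 0.2159 -0.5865  0.3039] x [ 0.  0. -1.] jawdeg -69.79 j [-77.   12.6  87.5   0.   79.9  -7.2] F [-0.2  0.3  1.4] T [-0.05 -0.04  0.01] w 0.0854
tool shift to [0.55, 0.12, 0.45] [-0.1461  0.5576 -0.5476]
t 1.2 tcp [ 0.2159 -0.5865  0.3039] x [ 0.  0. -1.] jawdeg -69.79 j [-77.   12.6  87.5   0.   79.9  -7.2] F [-0.2  0.3  1.4] T [-0.05 -0.04  0.01] w 0.0854
[[ 5.76243879e-06  9.38409299e-01  3.45525667e-01]
 [ 2.68790157e-05  3.45525667e-01 -9.38409299e-01]
 [-1.00000000e+00  1.46949160e-05 -2.32324478e-05]]
```

Call:
apply_moves:
  targets:
    - [0.085,-0.03,0.02,-0.02,0,0,0]
    - [0.085,-0.02,0.032,-0.032,0,0,0]
    - [0.085,-0.02,0.032,-0.032,0,0,0]
    - [0.085,-0.02,0.032,-0.032,0,0,0]
    - [0.085,-0.02,0.032,-0.032,0,0,0]

```text
time_s: 1.7
tcp_pos: [0.3025, -0.3949, 0.4117]
tcp_rot: [0.409, 0.581, -0.405, 0.576]
contact_force: [0.9, -0.1, -1.0]
gripper_width: 0.085
```

Call:
apply_moves:
  targets:
    - [0.085,-0.01,0.034,-0.034,0,0,0]
    - [0.085,-0.01,0.034,-0.034,0,0,0]
    - [0.085,-0.01,0.034,-0.034,0,0,0]
    - [0.085,-0.01,0.034,-0.034,0,0,0]
    - [0.085,-0.01,0.034,-0.034,0,0,0]

```text
time_s: 2.2
tcp_pos: [0.4052, -0.1737, 0.4675]
tcp_rot: [0.409, 0.577, -0.407, 0.578]
contact_force: [0.1, 0.3, 0.4]
gripper_width: 0.0851
```

Call:
apply_moves:
  targets:
    - [0.085,0,0.034,-0.034,0,0,0]
    - [0.085,0,0.034,-0.034,0,0,0]
    - [0.085,0,0.034,-0.034,0,0,0]
    - [0.085,0,0.034,-0.034,0,0,0]
    - [0.085,0,0.034,-0.034,0,0,0]

```text
time_s: 2.7
tcp_pos: [0.5106, 0.0531, 0.4729]
tcp_rot: [0.41, 0.573, -0.406, 0.582]
contact_force: [0.9, 0.5, 0.3]
gripper_width: 0.0851
```

```bash
python3 -c "
from h import *
go([.55,.12,.45]);snap('wrist','w1.png')
print(ray('wrist',[[320,200]]))
print(proj('wrist',[[.587,.136,.185],[.587,.136,.109],[.76,.273,.004]]))"
```

```text
t 2.7 tcp [0.5106 0.0531 0.4729] x [ 0.013 -0.002 -1.   ] jawdeg -70.47 j [-2.8 -6.4 89.5 -0.1 96.2 67.6] F [0.9 0.5 0.3] T [ 0.    0.03 -0.03] w 0.0851
tool shift to [0.55, 0.12, 0.45] [ 0.0233  0.0592 -0.05  ]
(array([0.57709686, 0.08289256, 0.54256751]), array([[-0.23996508, -0.08429215, -0.96713811]]))
[[282.09255887 102.67415752]
 [288.94835515 106.78724271]
 [251.58368168 -17.02679965]]
```

View pics/w1.png

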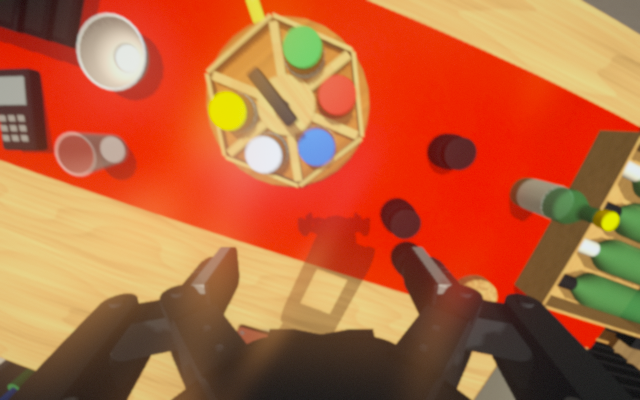

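The wrist view from above shows the handle at about (272,96), the red lid at (336,96), and the lids in the order seen before. The pointer at (255,10) is cut off. I'll move closer, turn the jaw, and look again to get everything in view.

Call:
apply_moves:
  targets:
    - [0.085,0,0.02,-0.04,0,0,0]
    - [0.085,0,0.02,-0.03,0,0,0]
    - [0.085,0,0,0,-8.5,0,0]
    - [0.085,0,0,0,-8.5,0,0]
    - [0.085,0,0,0,0,0,0]

```text
time_s: 3.25
tcp_pos: [0.5263, 0.143, 0.4716]
tcp_rot: [0.316, 0.631, -0.309, 0.638]
contact_force: [-0.2, -0.8, -0.7]
gripper_width: 0.0847
```

```bash
python3 -c "
from h import *
st();snap('wrist','w2.png',None,1.25)
st()
import pickle;pickle.dump(ctrl.calibration('wrist'),open('w2.pkl','wb'))"
```

```text
t 3.25 tcp [0.5263 0.143  0.4716] x [ 0.012  0.004 -1.   ] jawdeg -52.49 j [ 6.9 -1.9 85.4  0.1 95.8 59.4] F [-0.2 -0.8 -0.7] T [-0.03  0.02 -0.03] w 0.0847
t 3.3 tcp [0.5263 0.1428 0.4717] x [ 0.012  0.004 -1.   ] jawdeg -52.73 j [ 6.8 -1.9 85.4  0.1 95.8 59.6] F [ 0.1 -0.4 -0.9] T [ 0.01 -0.01 -0.05] w 0.0849
```

View pics/w2.png

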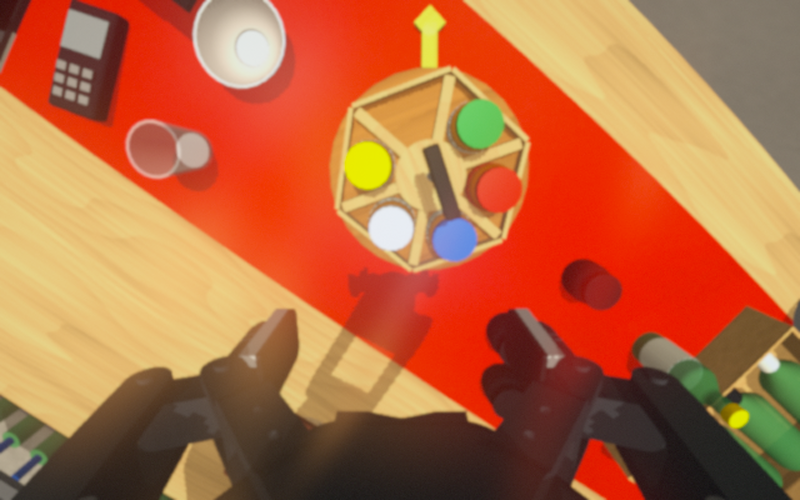

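This view has everything: pointer tip at (430,5), handle at (440,183), and lids red (498,189), green (480,124), yellow (368,166), white (391,228) and blue (455,240). I'll segment these to measure.

```bash
cat > fit2.py <<'E'
import sys,pickle
from h import *
from scipy.optimize import least_squares
def run(fn,cal,seeds,ptr,scale=1.25):
    ctrl_c=cal; import h
    h.ctrl=type('C',(),{'calibration':staticmethod(lambda c:cal)})
    im=cv2.imread(fn); hsv=cv2.cvtColor(cv2.GaussianBlur(im,(3,3),0),cv2.COLOR_BGR2HSV).astype(int)
    P={}
    for k,s in seeds.items():
        c=hsv[s[1],s[0]]; dh=abs(hsv[...,0]-c[0]);dh=np.minimum(dh,180-dh)
        m=(abs(hsv[...,1]-c[1])<60)&(abs(hsv[...,2]-c[2])<40)&((dh<8)|(k=='w'))
        yy,xx=np.mgrid[:m.shape[0],:m.shape[1]]; m&=np.hypot(xx-s[0],yy-s[1])<32
        n,l,stt,ce=cv2.connectedComponentsWithStats(m.astype(np.uint8)); i=l[s[1],s[0]]
        cnt=cv2.findContours((l==i).astype(np.uint8),0,1)[0][0]; e=cv2.minEnclosingCircle(cnt); e2=cv2.fitEllipse(cv2.convexHull(cnt))
        P[k]=onz('w',[(np.array(e2[0])+.5)/scale-.5],.109)[0,:2]; print(k,np.round(e2[0],1),np.round(e2[1],1),np.round(P[k],4))
    idx=dict(zip('grbwy',range(1,6)))
    mod=lambda x,k:x[:2]+.082*np.array([np.cos(x[2]-idx[k]*np.pi/3),np.sin(x[2]-idx[k]*np.pi/3)])
    b=least_squares(lambda x:np.concatenate([P[k]-mod(x,k) for k in P]),[.59,.13,1.]); print('axis',np.round(b.x[:2],4),'tray deg',np.degrees(b.x[2]),'rms',np.sqrt(2*b.cost/len(P)))
    if 'r' in P: v=P['r']-b.x[:2]; print('red dir direct',np.degrees(np.arctan2(v[1],v[0])),'model',np.degrees(b.x[2])-120, 'rad',np.hypot(*v))
    x0,y0,x1,y1=ptr; s=hsv[y0:y1,x0:x1]; m=(s[...,0]>20)&(s[...,0]<38)&(s[...,1]>100)&(s[...,2]>120)
    yy,xx=np.nonzero(m); G=onz('w',(np.c_[xx+x0,yy+y0]+.5)/scale-.5,.005)[:,:2]
    c=G.mean(0); d=np.linalg.svd(G-c,full_matrices=False)[2][0]; d*=np.sign(d@(c-b.x[:2]))
    print('pointer n',len(G),'mean',np.round(c,4),'PCA dir',np.degrees(np.arctan2(d[1],d[0])),'from axis',np.degrees(np.arctan2(*(c-b.x[:2])[::-1])),'max',np.max((G-b.x[:2])@d))
    return b.x
if __name__=='__main__':
    run('pics/w2.png',pickle.load(open('w2.pkl','rb')),{'g':(480,124),'r':(498,189),'b':(455,240),'w':(391,228),'y':(368,166)},(400,0,460,69))
E
python3 fit2.py
```

```text
g [479.4 123.5] [44.2 47.4] [0.668  0.1342]
r [504.1 190.8] [50.1 54. ] [0.6269 0.0595]
b [454.5 239.2] [40.4 42.4] [0.5432 0.0693]
w [390.6 228.5] [44.7 46.1] [0.5053 0.1415]
y [366.9 164.8] [46.7 48.8] [0.5502 0.2106]
axis [0.5876 0.1368] tray deg 57.08082666933789 rms 0.0024268186146388336
red dir direct -63.05601349635644 model -62.91917333066211 rad 0.08666159192227144
pointer n 1080 mean [0.7354 0.2514] PCA dir 37.58658842078404 from axis 37.80062213474397 max 0.2246105491260641
```

Both views agree. The axis is at (0.5875, 0.137), the tray at 57.1°, the pointer at 37.7° and the red jar at −62.9°, so the tray needs a turn of about +100.6°. I'll align over the handle with the jaw at −33°.

```bash
cat >> h.py <<'E'
def plan(p,jaw):
    s,r=st(); z=np.array([np.cos(np.radians(jaw)),np.sin(np.radians(jaw)),0]);x=np.array([0,0,-1.]);G=np.c_[x,np.cross(z,x),z]
    print('shift',np.round(r.T@(np.array(p)-s['tcp_pos']),4),'turn',np.round(np.degrees(R.from_matrix(r.T@G).as_rotvec()),2))
E
python3 -c "
from h import *
plan([.5875,.137,.30],-32.9)"
```

```text
t 3.3 tcp [0.5263 0.1428 0.4717] x [ 0.012  0.004 -1.   ] jawdeg -52.73 j [ 6.8 -1.9 85.4  0.1 95.8 59.6] F [ 0.1 -0.4 -0.9] T [ 0.01 -0.01 -0.05] w 0.0849
shift [0.1724 0.0431 0.0409] turn [-19.83   0.37  -0.65]
```

Call:
apply_moves:
  targets:
    - [0.085,0.03,0.02,0.02,0,0.3,-0.6]
    - [0.085,0.03,0.023,0.021,0,0,0]
    - [0.085,0.03,0,0,-6.6,0,0]
    - [0.085,0.03,0,0,-6.6,0,0]
    - [0.085,0,0,0,-6.6,0,0]

```text
time_s: 3.8
tcp_pos: [0.5891, 0.1338, 0.351]
tcp_rot: [0.206, 0.675, -0.204, 0.679]
contact_force: [-0.4, -0.2, -1.2]
gripper_width: 0.0851
```

Call:
apply_moves:
  targets:
    - [0.085,0,0,0,0,0,0]

```text
time_s: 3.9
tcp_pos: [0.589, 0.1332, 0.3502]
tcp_rot: [0.207, 0.675, -0.205, 0.678]
contact_force: [-0.9, 0.6, 0.3]
gripper_width: 0.0848
```

```bash
python3 -c "
from h import *
plan([.5875,.137,.30],-32.9)"
```

```text
t 3.9 tcp [0.589  0.1332 0.3502] x [ 0.006  0.002 -1.   ] jawdeg -33.88 j [ 5.2  8.  87.7  0.1 83.9 39.1] F [-0.9  0.6  0.3] T [ 0.04 -0.   -0.06] w 0.0848
shift [ 0.0502  0.0021 -0.0036] turn [-0.98  0.22 -0.27]
```

Call:
apply_moves:
  targets:
    - [0.085,0.03,0.002,-0.003,-1,0.2,-0.3]
    - [0.085,0.02,0,0,0,0,0]
    - [0.085,0,0,0,0,0,0]

```text
time_s: 4.2
tcp_pos: [0.5889, 0.1353, 0.3014]
tcp_rot: [0.207, 0.675, -0.206, 0.678]
contact_force: [-0.6, 0.4, 0.9]
gripper_width: 0.0847
```

```bash
python3 -c "
from h import *
plan([.5875,.137,.238],-32.9);snap('wrist','w3.png')
a=np.radians(57.1);u=np.array([np.cos(a),np.sin(a),0]);c=np.array([.5875,.137,.198])
print(proj('wrist',[c,c+.038*u,c-.038*u]))"
```

```text
t 4.2 tcp [0.5889 0.1353 0.3014] x [ 0.004 -0.001 -1.   ] jawdeg -33.96 j [ 5.5  9.8 91.  -0.1 79.  39.5] F [-0.6  0.4  0.9] T [-0.04  0.04  0.03] w 0.0847
shift [ 0.0634  0.0005 -0.0023] turn [-1.06  0.21 -0.1 ]
[[315.94675369 231.46764892]
 [314.65917952 174.74784606]
 [317.11333267 281.97771537]]
```

View pics/w3.png

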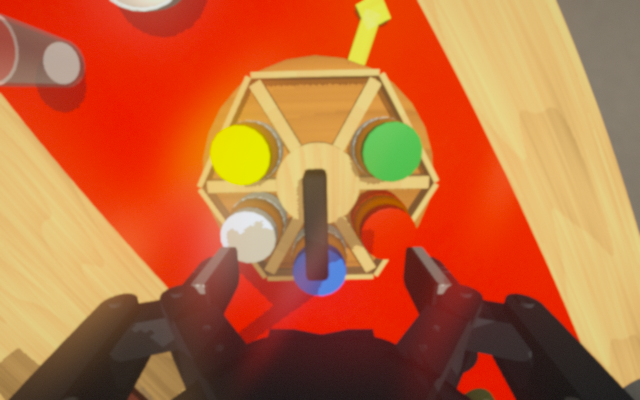

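The handle shows from (315,170) to (316,280), matching the prediction within about 5 px, and it sits centred between the fingers. I'll descend and grip.

Call:
apply_moves:
  targets:
    - [0.085,0.03,0,-0.002,-0.8,0.2,0]
    - [0.085,0.03,0,0,0,0,0]
    - [0.085,0.003,0,0,0,0,0]
    - [0.085,0,0,0,0,0,0]

```text
time_s: 4.65
tcp_pos: [0.5923, 0.1363, 0.2483]
tcp_rot: [0.208, 0.671, -0.203, 0.682]
contact_force: [0.3, 0.7, 0.7]
gripper_width: 0.0847
```

Call:
apply_moves:
  targets:
    - [0.03,0,0,0,0,0,0]
    - [0.03,0,0,0,0,0,0]
    - [0.03,0,0,0,0,0,0]
    - [0.03,0,0,0,0,0,0]
    - [0.03,0,0,0,0,0,0]
  newtons: 40

```text
time_s: 5.15
tcp_pos: [0.5936, 0.1377, 0.256]
tcp_rot: [0.21, 0.67, -0.202, 0.683]
contact_force: [-0.0, 0.5, -0.2]
gripper_width: 0.0302
```

Call:
apply_moves:
  targets:
    - [0.02,0,0,0,0,0,0]
    - [0.01,0,0,0,0,0,0]
    - [0.0,0,0,0,0,0,0]
    - [0.0,0,0,0,0,0,0]
    - [0.0,0,0,0,0,0,0]
  newtons: 40

```text
time_s: 5.65
tcp_pos: [0.5889, 0.1412, 0.2567]
tcp_rot: [0.21, 0.674, -0.2, 0.679]
contact_force: [-2.4, 0.9, 0.2]
gripper_width: 0.0147
```

```bash
python3 -c "
from h import *
plan([.5875,.137,.238],67.8)"
```

```text
t 5.65 tcp [0.5889 0.1412 0.2567] x [ 0.01   0.012 -1.   ] jawdeg -33.76 j [ 5.8 11.7 93.8  0.6 73.9 39.4] F [-2.4  0.9  0.2] T [0.24 0.32 0.07] w 0.0147
shift [ 0.0186 -0.0046  0.0011] turn [-101.56    0.85   -0.53]
```

The pose drifted up about 18 mm during the hold rows, because each row restarts from the measured pose. The grip is too high, so I'll open a little, lower and regrip.

Call:
apply_moves:
  targets:
    - [0.045,0,0,0,0,0,0]
    - [0.045,0,0,0,0,0,0]
    - [0.045,0.01,-0.002,0,0,0.8,-0.5]
    - [0.045,0.012,-0.002,0,0,0,0]

```text
time_s: 6.05
tcp_pos: [0.589, 0.1375, 0.2361]
tcp_rot: [0.21, 0.678, -0.202, 0.675]
contact_force: [0.5, -0.9, 0.6]
gripper_width: 0.0448
```

```bash
python3 -c "
from h import *
plan([.5875,.137,.236],-33.2)"
```

```text
t 6.05 tcp [0.589  0.1375 0.2361] x [-0.001  0.012 -1.   ] jawdeg -33.79 j [ 5.4 13.  94.5  0.7 72.5 38.9] F [ 0.5 -0.9  0.6] T [-0.02  0.    0.02] w 0.0448
shift [ 0.0001 -0.0013 -0.001 ] turn [-0.6  -0.41 -0.55]
```

Call:
apply_moves:
  targets:
    - [0,0.001,-0.001,-0.001,-0.6,-0.4,-0.5]
    - [0,0.001,0,0,0,0,0]
    - [0,0.001,0,0,0,0,0]
    - [0,0.001,0,0,0,0,0]
  newtons: 60

```text
time_s: 6.45
tcp_pos: [0.5861, 0.1366, 0.2307]
tcp_rot: [0.201, 0.679, -0.203, 0.676]
contact_force: [-2.7, -1.5, 5.6]
gripper_width: 0.0158
```

```bash
python3 -c "
from h import *
plan([.5875,.137,.236],67.8)"
```

```text
t 6.45 tcp [0.5861 0.1366 0.2307] x [-0.004 -0.001 -1.   ] jawdeg -33.15 j [ 5.6 13.1 95.  -0.  72.2 38.8] F [-2.7 -1.5  5.6] T [-0.15  0.27 -0.03] w 0.0158
shift [-0.0053  0.001   0.0009] turn [-1.0095e+02 -3.0000e-01 -2.0000e-02]
```

The grip is good: 15.8 mm opening on the 16 mm bar. Now the turn.

Call:
apply_moves:
  targets:
    - [0,0,0,0,-3,0,0]
    - [0,0,0,0,-6,0,0]
    - [0,0,0,0,-6,0,0]
    - [0,0,0,0,-6,0,0]
    - [0,0,0,0,-6,0,0]

```text
time_s: 6.95
tcp_pos: [0.5863, 0.1366, 0.2307]
tcp_rot: [0.032, 0.707, -0.033, 0.705]
contact_force: [-0.1, -0.3, 0.6]
gripper_width: 0.015
```

```bash
python3 -c "
from h import *
plan([.5870,.137,.232],67.8)"
```

```text
t 6.95 tcp [0.5863 0.1366 0.2307] x [-0.003 -0.002 -1.   ] jawdeg -5.24 j [ 5.6 13.1 95.  -0.1 72.1 10.9] F [-0.1 -0.3  0.6] T [-0.01 -0.07 -0.08] w 0.015
shift [-0.0013  0.0005  0.0006] turn [-73.04  -0.2    0.  ]
```

Call:
apply_moves:
  targets:
    - [0,0,0,0,-6,0,0]
    - [0,0,0,0,-6,0,0]
    - [0,0,0,0,-6,0,0]
    - [0,0,0,0,-6,0,0]
    - [0,0,0,0,-6,0,0]

```text
time_s: 7.45
tcp_pos: [0.5866, 0.1366, 0.2308]
tcp_rot: [-0.16, 0.69, 0.159, 0.688]
contact_force: [0.3, -1.1, -0.7]
gripper_width: 0.0153
```

Call:
apply_moves:
  targets:
    - [0,0,0,0,-6,0,0]
    - [0,0,0,0,-6,0,0]
    - [0,0,0,0,-6,0,0]
    - [0,0,0,0,-6,0,0]
    - [0,0,0,0,-6,0,0]

```text
time_s: 7.95
tcp_pos: [0.5868, 0.1368, 0.2308]
tcp_rot: [-0.339, 0.621, 0.338, 0.62]
contact_force: [-0.3, -0.2, -0.4]
gripper_width: 0.0156
```

```bash
python3 -c "
from h import *
plan([.5870,.137,.232],67.8)"
```

```text
t 7.95 tcp [0.5868 0.1368 0.2308] x [-0.    -0.002 -1.   ] jawdeg 57.26 j [  5.7  13.1  95.   -0.1  71.9 -51.5] F [-0.3 -0.2 -0.4] T [-0.04 -0.03 -0.08] w 0.0156
shift [-0.0012 -0.0001  0.0002] turn [-10.54  -0.1    0.05]
```

Call:
apply_moves:
  targets:
    - [0,0,0,0,-5,0,0]
    - [0,0,0,0,-3.5,0,0]
    - [0,0,0,0,-1.5,0,0]
    - [0,0,0,0,-0.5,0,0]

```text
time_s: 8.35
tcp_pos: [0.5869, 0.137, 0.2307]
tcp_rot: [-0.398, 0.585, 0.396, 0.585]
contact_force: [-0.8, -0.3, 0.4]
gripper_width: 0.0156
```

```bash
python3 -c "
from h import *
import pickle
plan([.5870,.137,.232],67.8)
snap('wrist','w4.png',None,1.25);pickle.dump(ctrl.calibration('wrist'),open('w4.pkl','wb'))
snap('scene','s4.png',(290,150,430,265),5)
"
```

```text
t 8.35 tcp [0.5869 0.137  0.2307] x [ 0.001 -0.002 -1.   ] jawdeg 68.3 j [  5.7  13.1  95.   -0.1  71.9 -62.6] F [-0.8 -0.3  0.4] T [ 0.06 -0.06 -0.15] w 0.0156
shift [-0.0013 -0.0001  0.0001] turn [ 0.5  -0.11  0.08]
```

View pics/w4.png

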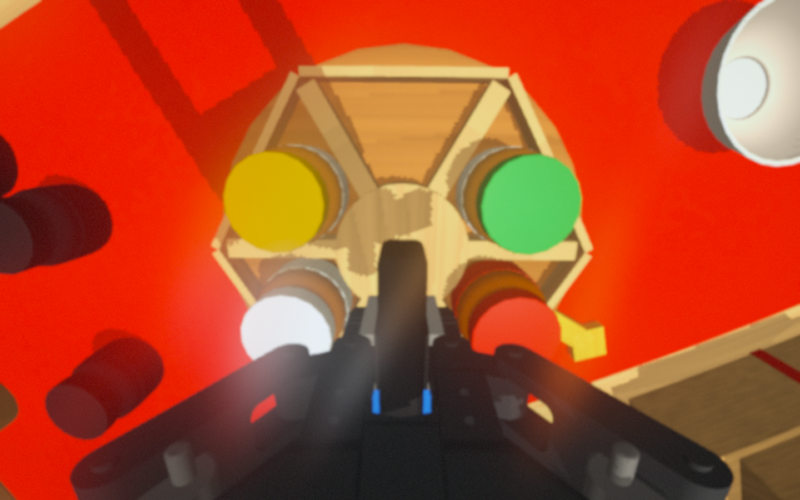

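View pics/s4.png

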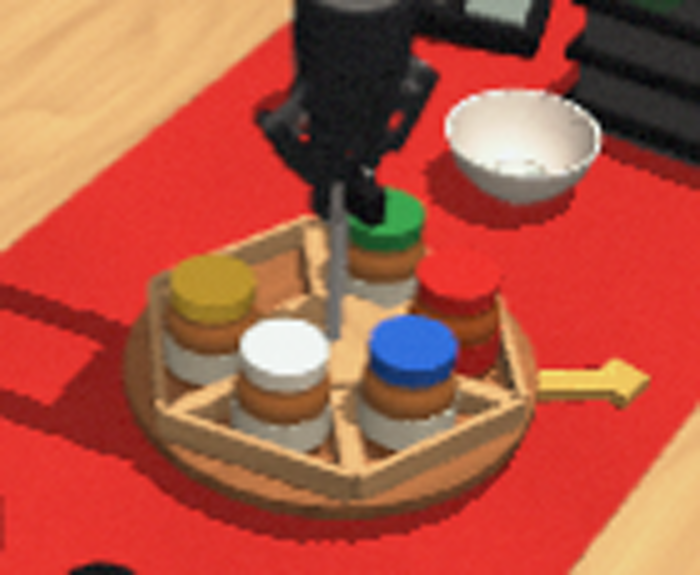

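The wrist view shows yellow at (274,201), green at (531,203), red at (516,338) on the pointer side, and the far wall running from (299,71) to (509,71). In the scene crop the red jar sits in front of the arrow. I'll measure the tray angle from these.

Run:
```python
import pickle,h
from h import *
cal=pickle.load(open('w4.pkl','rb'));h.ctrl=type('C',(),{'calibration':staticmethod(lambda c:cal)})
im=cv2.imread('pics/w4.png');hsv=cv2.cvtColor(im,cv2.COLOR_BGR2HSV).astype(int)
def ang(a,b,z):
    q=onz('w',(np.array([a,b])+.5)/1.25-.5,z)[:,:2];d=q[1]-q[0];return np.degrees(np.arctan2(d[1],d[0]))
C={}
for k,s in {'g':(531,203),'y':(274,201)}.items():
    c=hsv[s[1],s[0]];yy,xx=np.mgrid[:500,:800]
    m=(abs(hsv[...,0]-c[0])<8)&(abs(hsv[...,1]-c[1])<60)&(abs(hsv[...,2]-c[2])<45)&(np.hypot(xx-s[0],yy-s[1])<62)
    cnt=max(cv2.findContours(m.astype(np.uint8),0,1)[0],key=cv2.contourArea);C[k]=cv2.fitEllipse(cv2.convexHull(cnt))[0];print(k,C[k],onz('w',[(np.array(C[k])+.5)/1.25-.5],.109))
print('tray from lids',ang(C['y'],C['g'],.109)+90)
# outer wall: red/tray->light edge: bottom inner edge of the wall row per column
g=cv2.cvtColor(im,6).astype(float);g=cv2.GaussianBlur(g,(5,5),0);gy=np.gradient(g,axis=0)
for lo,hi,f in((58,74,np.argmax),(68,86,np.argmin)):
    xs=np.arange(340,480);ys=lo+f(gy[lo:hi,xs],axis=0);p=np.polyfit(xs,ys,1)
    for _ in range(3):
        k=abs(ys-np.polyval(p,xs))<1.5; p=np.polyfit(xs[k],ys[k],1)
    print('wall',k.sum(),p,ang((340,np.polyval(p,340)),(480,np.polyval(p,480)),.055)+90)
```

```text
g (530.1688232421875, 203.8048858642578) [[0.57393754 0.21834048 0.109     ]]
y (277.7626647949219, 198.24578857421875) [[0.52049238 0.09161401 0.109     ]]
tray from lids 157.1330795278792
wall 130 [1.12660285e-02 6.08659684e+01] 157.83654876034353
wall 140 [1.03999475e-02 7.21555072e+01] 157.87785792018363
```

Walls put the tray at 157.85°, so the red jar is at 37.85° against the pointer's 37.6–37.8°, well within a degree. One hold row to settle, then a check and hand-in.

Call:
apply_moves:
  targets:
    - [0,0,0,0,0.2,0,0]
    - [0,0,0,0,0,0,0]

```text
time_s: 8.65
tcp_pos: [0.5869, 0.137, 0.2308]
tcp_rot: [-0.396, 0.587, 0.394, 0.586]
contact_force: [0.0, -0.3, -0.8]
gripper_width: 0.0152
```

```bash
python3 -c "
from h import *
s,r=st()
if abs(np.degrees(np.arctan2(r[1,2],r[0,2]))-68)<0.8 and 0.013<s['gripper_width']<0.017: print(ctrl.close_job())
st()"
```

```text
t 8.65 tcp [0.5869 0.137  0.2308] x [ 0.001 -0.002 -1.   ] jawdeg 67.97 j [  5.7  13.1  95.   -0.1  71.9 -62.2] F [ 0.  -0.3 -0.8] T [ 0.02 -0.03  0.1 ] w 0.0152
the job is handed in; nothing more can be done
None
the job is handed in; nothing more can be done
```

The red-lidded jar now faces front in line with the brass pointer, and I handed the job in with the gripper still holding the handle. I gripped the bar handle at 60 N and turned the carousel about 101°; the clock read 8.65 s at hand-in.

- **Alignment:** the tray walls in the wrist view put the red jar at about 37.85°, against a pointer direction of 37.6–37.8°. I then turned it back by about 0.3° (wrist reading) and took no picture after that. The jar-lid centres gave about 0.7° less than the walls and the jaw angle about 0.4° more. I trusted the walls, since the jars have some play and the jaw may sit slightly askew on the bar.
- **Grip:** the final opening was 15.2 mm on the 16 mm bar, with the measured force near zero.
- **First grip:** it closed about 18 mm too high because the pose drifted while holding. I opened slightly, lowered and regripped before turning anything.
- **Jars and counter:** in the pictures taken after the turn, all five jars stood in their pockets, and none of the moves went near the other things on the counter.

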